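# Send a roller hanger down the sloping rail

### The job

Take the roller hanger with the red tab and gently set both of its wheels on the upper end of the sloping rail, above the yellow sprung gate, with its hook open towards the gate side; keep hold until it really rests there, do not drop it or press it hard. Then ease it down along the rail through the gate, let go just past the gate, and see that it rolls by itself to the red stop at the bottom. Leave everything else standing where it is.

Things in the scene. Friction and masses are not known exactly. Their poses are not given: they have to be found in the camera images.
- red_hanger: Roller hanger with a red tab, 0.27 to 0.42 kg, 197 mm tall, standing on its brass foot (48 mm across, 26 mm high). Origin: centre of the foot's underside; z up, y its rolling direction. A steel arm (x -21 to -15 mm) joins foot and wheels on the -x side; the hook is open on the +x side from z 26 to 116 mm: the rail enters there, then the hanger is lowered onto it.
- red_hanger_seat (a point): Point midway between the undersides of the red hanger's two wheels (hanger x 0, y 0, z 120 mm); it lies on the rail's top when the hanger hangs. Wheels in line at y +-22 mm, axles along x, tread 24 mm across and 16 mm wide, between flanges 32 mm across (reaching 4 mm below the tread; outer faces x +-10.5 mm). They turn freely with light drag.
- red_hanger_tab (a point): Centre of the red grip tab (hanger z 178.5 mm): 10 mm thick along the hanger's x, 36 mm along y, from z 160 to 197 mm. Under it a dark bar (y +-42 mm, z 150 to 160 mm), the end of which meets the red stop.
- red_hanger_peg (a point): Tip of the red hanger's steel peg, 8 mm thick, which sticks out from the middle to hanger x +29 mm at y 0, z 134 mm (14 mm above the rail's top when hung). It pushes the gate.
- blue_hanger: The same hanger with a blue tab; to be left standing.
- stand: Fixed stand of the rail: grey foot plate 110 x 540 x 12 mm, posts 16 mm thick at y +-240 mm (310 mm high at +y, 235 mm at -y). Origin: centre of the plate's underside, z up, y uphill. The rail, an aluminium bar 10 mm wide and 14 mm deep, runs above the plate's middle line (x 0) between dark clamps that begin at y +-218 mm, rising 10 degrees towards +y.
- rail_mid (a point): Fixed point of the stand (x 0, y 0, z 200 mm), where the rail's top would be at its middle setting. The clamps are set anew each time: the true rail is 0 to 30 mm higher or lower than this all along. The true height is not reported: feel it or see it. The clamps do not yield.
- load_spot (a point): Fixed point of the stand at y 120 mm, on the middle-setting line of the rail's top (true height up to 30 mm off): a good place to set the seat point, above the gate; y 85 to 160 mm will do. A hanging hanger has its axes along the stand's, tipped 10 degrees about x with the rail (+y end up).
- gate_spot (a point): Fixed point of the stand at y 67 mm on the rail's middle-setting line, beside the gate: a yellow finger 6 mm thick from a pivot at x 45 mm to x 18 mm, 9 to 19 mm above the rail's true top, on the stand's +x side. The peg of a hanging hanger meets it when the seat point is at about y 74 mm and has got past when that is at y 45 mm.
- home_spot (a point): Fixed point of the stand at y -148 mm on the rail's middle-setting line: the seat point is over or under here (within 30 mm) when the hanger rests against the red stop, a block 46 mm high on the rail.
- gate (a joint): Gate finger: 0 closed across the hanger's path, grows (rad) as a hanger's peg pushes it downhill; it springs back and needs about 2 N at first and 4 to 6 N near 0.85, where the peg gets past.
- tape: Yellow round steel-tape case, 66 mm across, 16 mm high; bystander.
- weight: Brass knobbed weight, 44 mm across, 58 mm high; bystander.
- oil: Small clear bottle with a red cap, 44 mm across, 110 mm high; bystander.
- tray: Blue parts tray 140 x 200 x 35 mm with a spare white roller in it; bystander.

How it is judged:
By the outcome, as a careful person would: the job done as asked, in the order asked, and still so for the second after the job is handed in, with the robot touching nothing.
It also fails if it takes over 70 s, if anything falls off the work surface, if the arm or the gripper's body presses on something with over 40 N, if the wrist force passes 120 N, or if a joint passes its speed limit or range.

### The arm

A 6-joint arm with a two-finger parallel gripper is mounted at the origin on the work surface. World frame = base frame: x ahead of the robot, y to its left, z up, the work surface at z = 0. Lengths are in m, angles in rad, forces in N, time in s.
With the tool pointing down it reaches from about 0.275 to 0.875 m from the base axis. Payload 12.5 kg.
Tool frame: the origin (TCP) lies between the finger pads; the fingertips stand 8 mm ahead of it and the grasp point (between the pads) lies 11 mm behind it; z points along the fingers, x is the direction in which the jaws open and shut, and the axes are right-handed (so a half turn about z gives the same grasp; the last joint's range is limited). The gripper opens to 85 mm and grips with 20 to 120 N. Pads are 22 mm wide; open, the fingers measure 114 mm over their backs; the gripper's body (76 mm by 85 mm) begins 54 mm behind the grasp point. The pads swing forward as they close: fully open they stand 13 mm farther back than shut.
Start: joints at [1.185, 0.351, 1.652, -0, 1.139, -0.085], TCP at [0.163, 0.525, 0.219] pointing down, gripper open.
Joint ranges: [-2.75, 2.75], [-0.79, 2.1], [0.01, 2.65], [-1.57, 4.71], [0.07, 3.14], [-2.87, 2.87]. Speed limits (rad/s): [2.22, 2.22, 2.79, 3.14, 3.14, 3.14].

### API

Orientations are given as [roll, pitch, yaw] about the fixed x, y, z axes, in that order (R = Rz(yaw) Ry(pitch) Rx(roll)).
In Python, from rig import manip, eyes gives the robot as it stands.
- The arm moves only by the shell command python3 -m handwheel 'ROWS' [OPENING] [FORCE]. ROWS is JSON, a list of rows, each a list of 6 numbers: the shift along the world's x, y, z in cm, then the turn, a rotation vector about the world's x, y, z in rad. A call has 1 to 20 rows; each row is the pose to reach, as a shift and turn from the pose commanded when the call began; what a row does not reach only later rows make up. A row lasts 1/8 s, in which the tool goes at most 62.5 mm and 10.7 degrees, less where a joint would pass 70% of its speed; a pose out of reach is approached as far as the arm can. A call with a gripper value outside its range is refused whole. OPENING is the closure in counts, from 0 (fully open) to 255 (shut), set as the call begins (- or left out, the last holds). The fingers move at their own pace and stop on an object; FORCE is the grip in N (left out, the last holds). Time passes only in rows, so rows that repeat a pose let the fingers close. It gives the time, the measured TCP pose, the force and the opening at its end, in the units of the state.
- manip.observe(): the state, without advancing time (a new reading comes with each control period).
- eyes.get_image(name): name is "scene" or "side" or "wrist"; returns a dict with "pixels" (384x512x3 uint8, red, green, blue), "fx", "fy", "cx", "cy" (pixels), "rvec" (rotation vector, rad) and "tvec" (3), from world to camera coordinates, as OpenCV has them. Camera axes: x right, y down, z forward; pixel columns grow to the right and rows downward; lengths in m; the calibration is good to about 2 mm. A picture is of the moment at which its call begins. There is no depth.
- manip.job_done(): hands the job in, once; it reports no verdict.
Trained networks look in the newest picture that a camera, given by its name, has taken for a name from the list of things; names that differ only in an ending like _2 or _b are one class to them, and where a whole thing is asked for, a point or a joint stands for the part that bears it (a point fixed in the world has none). Each returns a list of dicts, best first, with "confidence" (0 to 1); they miss things now and then, are a little off and sometimes report something else, mostly with a low value. They report only what shows in the picture. A call takes as long as a camera call.
- eyes.recognise(camera, thing): "at" ([x, y, z] in m, in world coordinates, good to about 4 mm: the middle of the surface that is visible of it).
- eyes.tip_of(camera, thing): "at" ([x, y, z] in m, in world coordinates, good to about 4 mm: a listed point, or the origin of a listed thing).
The state is a dict: "time_s": time; "joints": joint angles; "dq": joint speeds; "effort": joint torques, N m; "tool_pos": TCP position; "orientation": TCP orientation; "force": force on the tool from outside, world axes, zero at the start; "ft_torque": the same for the moment, N m; "width": finger opening in m.
Only numpy, scipy, OpenCV 4.12 (cv2) and the standard library are available. Lean on these libraries where they do the work, as an engineer would, in place of code of your own. Each camera call takes 0.05 s, during which the arm holds its last target. There are 200 camera calls.

## Working session

There is one attempt and no reset: what is moved stays moved. The work goes in short steps, Python scripts to look and compute and a shell command to move; the robot and the scene stay as the last step left them, time stands still between calls to the robot, and variables do not carry over. Pictures are saved under pics/ and viewed, about 8 in all and at most 12, crops included, and the job is handed in when it is done.

```bash
mkdir -p pics; ls
cat > h.py <<'E'
import numpy as np, cv2
from rig import manip, eyes
def save(cam,name,crop=None,scale=1):
    im=eyes.get_image(cam); p=im["pixels"]
    if crop: p=p[crop[1]:crop[3],crop[0]:crop[2]]
    p=cv2.resize(p,None,fx=scale,fy=scale,interpolation=cv2.INTER_CUBIC)
    cv2.imwrite(f"pics/{name}.png",cv2.cvtColor(p,cv2.COLOR_RGB2BGR)); return im
def proj(im,P):
    K=np.array([[im["fx"],0,im["cx"]],[0,im["fy"],im["cy"]],[0,0,1.]])
    return cv2.projectPoints(np.array(P,float).reshape(-1,3),np.array(im["rvec"],float),np.array(im["tvec"],float),K,None)[0].reshape(-1,2)
E
python3 - <<'E'
from h import *
a=save("scene","scene1");b=save("side","side1")
s=np.hstack
for c in("scene","side"):
  for t in["red_hanger","red_hanger_seat","red_hanger_tab","red_hanger_peg","blue_hanger","stand","rail_mid","load_spot","gate_spot","home_spot","tape","weight","oil","tray"]:
    print(c,t,[(np.round(d["at"],3).tolist(),round(d["confidence"],2)) for d in eyes.tip_of(c,t)[:2]])
print(manip.observe())
E
```

```text
pics
scene red_hanger [([0.44, -0.251, 0.0], 0.67)]
scene red_hanger_seat [([0.319, 0.378, -0.001], 0.73), ([0.436, -0.253, 0.122], 0.58)]
scene red_hanger_tab [([0.436, -0.25, 0.181], 0.54), ([0.443, 0.365, 0.002], 0.16)]
scene red_hanger_peg [([0.465, -0.259, 0.132], 0.65)]
scene blue_hanger [([0.457, -0.076, -0.0], 0.96)]
scene stand [([0.619, 0.116, 0.002], 0.82), ([0.434, -0.249, 0.18], 0.68)]
scene rail_mid [([0.618, 0.115, 0.195], 0.67), ([0.612, -0.03, 0.171], 0.26)]
scene load_spot [([0.622, 0.239, 0.218], 0.64)]
scene gate_spot [([0.616, 0.187, 0.209], 0.61)]
scene home_spot [([0.612, -0.029, 0.17], 0.61), ([0.56, -0.464, 0.001], 0.31)]
scene tape [([0.389, 0.085, -0.001], 0.59), ([0.613, -0.028, 0.172], 0.49)]
scene weight [([0.444, 0.364, -0.001], 0.71)]
scene oil [([0.323, 0.38, -0.002], 0.89)]
scene tray [([0.565, -0.464, 0.001], 0.8)]
side red_hanger [([0.434, -0.254, -0.001], 0.64)]
side red_hanger_seat [([0.434, -0.252, 0.121], 0.86)]
side red_hanger_tab [([0.435, -0.257, 0.175], 0.75)]
side red_hanger_peg [([0.462, -0.255, 0.131], 0.91), ([0.456, -0.074, 0.001], 0.6
[... 487 characters left out ...]
-0.465, -0.0], 0.98), ([0.618, 0.115, 0.197], 0.74)]
{'time_s': 1.5, 'joints': array([ 1.18543366e+00,  3.50686985e-01,  1.65182297e+00, -6.38208101e-06,
        1.13907350e+00, -8.46201189e-02]), 'dq': array([-0.00054697, -0.00013323,  0.00029656,  0.00050539,  0.00138239,
        0.00040253]), 'effort': array([-2.49302241e-05, -5.06017363e+01, -2.91653019e+01, -1.07059100e-04,
        6.41197748e-04, -1.03174088e-05]), 'tool_pos': array([0.16290715, 0.52530139, 0.21858795]), 'orientation': array([ 3.14158610e+00, -8.67967970e-06,  1.27005645e+00]), 'force': array([-0.67716484,  0.29566119, -0.46244207]), 'ft_torque': array([0.01075347, 0.01960546, 0.01357678]), 'width': 0.0854534887973413}
```

View pics/scene1.png

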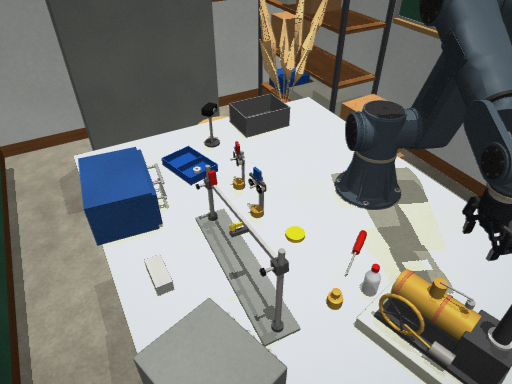

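View pics/side1.png

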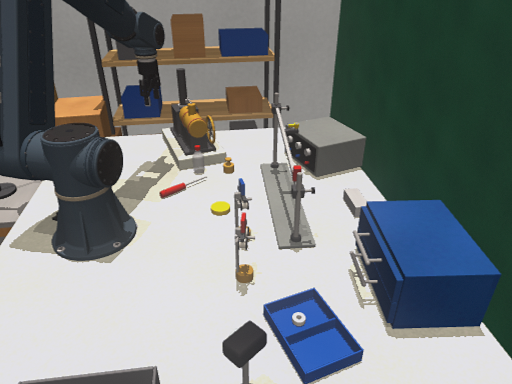

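The scene shows the stand (yellow gate near scene pixel 237,228), the red hanger near scene (239,160) and side (243,225), and the blue hanger beside it. The hook already faces +x. I'll move above the red hanger.

```bash
python3 -m handwheel '[[1,-3,5,0,0,-0.05],[3,-8.5,8,0,0,-0.15],[5,-14,8,0,0,-0.28],[7,-20,8,0,0,-0.4],[9,-26,8,0,0,-0.52],[11,-32,8,0,0,-0.64],[13,-38,8,0,0,-0.76],[15,-44,8,0,0,-0.88],[17,-50,8,0,0,-1.0],[19.3,-56,8,0,0,-1.12],[21.6,-62,8,0,0,-1.24],[24,-68,8,0,0,-1.34],[26,-74,8,0,0,-1.42],[27.3,-77.8,8,0,0,-1.42],[27.3,-77.8,8,0,0,-1.42],[27.3,-77.8,8,0,0,-1.42]]' 0
python3 - <<'E'
from h import *
save("wrist","w1",scale=1.5)
for c in("wrist","side","scene"):
  eyes.get_image(c)
  for t in["red_hanger","red_hanger_seat","red_hanger_tab","red_hanger_peg"]:
    print(c,t,[(np.round(d["at"],4).tolist(),round(d["confidence"],2)) for d in eyes.tip_of(c,t)[:2]])
o=manip.observe();print(o["time_s"],o["tool_pos"],o["orientation"])
E
```

```text
time_s: 3.5
tool_pos: [0.4357, -0.2523, 0.2984]
orientation: [-3.141, 0.001, -0.15]
force: [-0.4, -0.5, 0.4]
width: 0.0854
wrist red_hanger [([0.4316, -0.249, -0.005], 0.79), ([0.4327, -0.2541, 0.1206], 0.59)]
wrist red_hanger_seat [([0.4328, -0.2533, 0.119], 0.91)]
wrist red_hanger_tab [([0.4318, -0.2593, 0.1774], 0.97)]
wrist red_hanger_peg [([0.4674, -0.2584, 0.1374], 0.93)]
side red_hanger [([0.4371, -0.2547, -0.0026], 0.61)]
side red_hanger_seat [([0.4352, -0.2537, 0.1194], 0.93)]
side red_hanger_tab [([0.4329, -0.2581, 0.1795], 0.87), ([0.4536, -0.0723, 0.0013], 0.29)]
side red_hanger_peg [([0.463, -0.2558, 0.134], 0.94)]
scene red_hanger [([0.437, -0.2513, -0.0003], 0.77)]
scene red_hanger_seat [([0.4333, -0.2544, 0.121], 0.79)]
scene red_hanger_tab [([0.4373, -0.2503, 0.1776], 0.92)]
scene red_hanger_peg [([0.4647, -0.2591, 0.1303], 0.56)]
4.3 [ 0.43591477 -0.25270959  0.29858392] [-3.14157741e+00  5.37172715e-05 -1.50051594e-01]
```

View pics/w1.png

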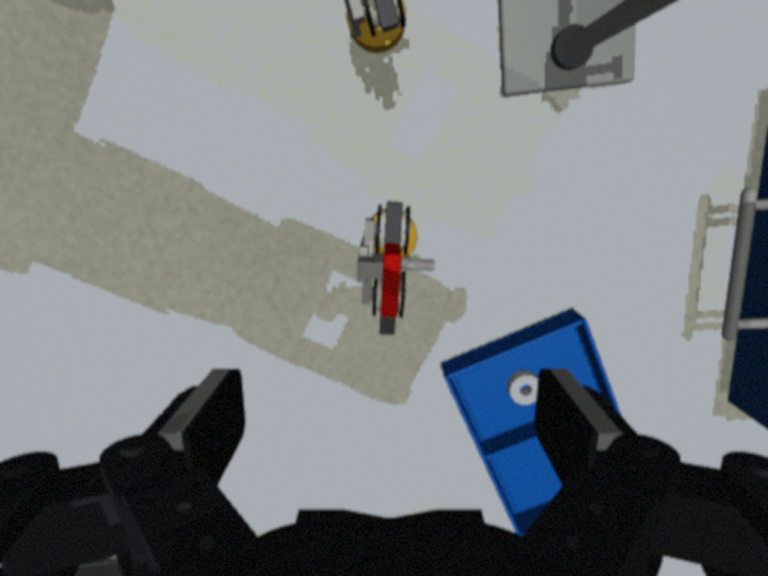

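The picture shows the red hanger at (392,265), its bar running from (395,203) to (387,333) and its peg to the right. I'll work out the pose from those bar ends and the tab corners.

```bash
cat >> h.py <<'E'
def ray(im,uv,z):
    R=cv2.Rodrigues(np.array(im["rvec"],float))[0];t=np.array(im["tvec"],float)
    c=-R.T@t; d=R.T@np.array([(uv[0]-im["cx"])/im["fx"],(uv[1]-im["cy"])/im["fy"],1])
    return c+d*(z-c[2])/d[2]
E
python3 - <<'E'
from h import *
im=eyes.get_image("wrist");p=im["pixels"].astype(int)
m=((p[...,0]>120)&(p[...,1]<60)&(p[...,2]<60)).astype(np.uint8)
ys,xs=np.nonzero(m);print(len(xs),xs.min(),xs.max(),ys.min(),ys.max())
a=ray(im,(395/1.5,203/1.5),.16);b=ray(im,(387/1.5,333/1.5),.16);d=a-b
print(a,b,(a+b)/2,np.linalg.norm(d),"yaw",-np.arctan2(d[0],d[1]))
q=cv2.boxPoints(cv2.minAreaRect(np.c_[xs,ys].astype(np.float32)));print(q)
print([ray(im,u,.197).round(4) for u in q])
E
```

```text
154 255 266 169 208
[ 0.4449088  -0.21148898  0.16      ] [ 0.42787567 -0.2919635   0.16      ] [ 0.43639224 -0.25172624  0.16      ] 0.08225737374824153 yaw -0.20858022899378575
[[255. 169.]
 [266. 169.]
 [266. 208.]
 [255. 208.]]
[array([ 0.4345, -0.2337,  0.197 ]), array([ 0.4432, -0.235 ,  0.197 ]), array([ 0.4385, -0.2674,  0.197 ]), array([ 0.4295, -0.2661,  0.197 ])]
```

```bash
python3 -m handwheel '[[0,0.1,-4,0,0,-0.05],[0,0.1,-8,0,0,-0.05],[0,0.1,-11,0,0,-0.05],[0,0.1,-12.5,0,0,-0.05],[0,0.1,-12.5,0,0,-0.05],[0,0.1,-12.5,0,0,-0.05]]' 0
python3 -m handwheel '[[0,0,0,0,0,0],[0,0,0,0,0,0],[0,0,0,0,0,0],[0,0,0,0,0,0],[0,0,0,0,0,0],[0,0,0,0,0,0],[0,0,0,0,0,0],[0,0,0,0,0,0]]' 255 80
python3 -m handwheel '[[0,0,1,0,0,0],[0,0,2,0,0,0],[0,0,3,0,0,0],[0,0,3,0,0,0],[0,0,3,0,0,0]]'
python3 - <<'E'
from h import *
save("side","s2",crop=(190,140,350,300),scale=4)
o=manip.observe();print(o)
eyes.get_image("scene")
for c in("scene","side"):
  for t in["red_hanger","red_hanger_seat","red_hanger_peg","rail_mid","load_spot","home_spot","gate_spot"]:
    print(c,t,[(np.round(d["at"],4).tolist(),round(d["confidence"],2)) for d in eyes.tip_of(c,t)[:2]])
E
```

```text
time_s: 5.1
tool_pos: [0.4365, -0.2521, 0.1747]
orientation: [3.141, -0.002, -0.2]
force: [-0.1, -0.4, 0.5]
width: 0.0855
time_s: 6.1
tool_pos: [0.4362, -0.2519, 0.1739]
orientation: [3.141, -0.001, -0.2]
force: [0.7, -1.1, 5.3]
width: 0.0077
time_s: 6.72
tool_pos: [0.4358, -0.2516, 0.2034]
orientation: [-3.141, 0.0, -0.2]
force: [-0.2, 0.0, -3.8]
width: 0.0074
{'time_s': 6.775, 'joints': array([-6.16139317e-01,  2.83873468e-01,  1.78696115e+00, -1.45186022e-05,
        1.07139567e+00, -4.16105531e-01]), 'dq': array([-0.00064104,  0.00254096, -0.00014138, -0.00139569, -0.00172509,
       -0.00042165]), 'effort': array([ 3.04576817e-03, -4.71155477e+01, -2.91055137e+01, -4.80446237e-03,
        1.51628628e-03, -1.70321221e-05]), 'tool_pos': array([ 0.43573368, -0.25156867,  0.20327315]), 'orientation': array([-3.14134658e+00,  5.88373912e-04, -2.00026757e-01]), 'force': array([-0.59899793, -0.4518285 , -2.29968009]), 'ft_torque': array([-0.00271802,  0.03204478,  0.00177443]), 'width': 0.007287346726712755}
scene red_hanger [([0.438, -0.2488, 0.0287], 0.8)]
scene red_hanger_seat [([0.4327, -0.2506, 0.1512], 0.65), ([0.455, -0.0728, 0.0036], 0.39)]
scene red_hanger_peg [([0.4677, -0.2605, 0.1607], 0.77)]
scene rail_mid [([0.6176, 0.1172, 0.1958], 0.58)]
scene load_spot [([0.6207, 0.2352, 0.2159], 0.56)]
scene home_spot [([0.613, -0.0306, 0.1725], 0.74)]
scene gate_spot [([0.6163, 0.1825, 0.211], 0.84), ([0.6171, 0.1168, 0.0037], 0.54)]
side red_hanger [([0.4361, -0.2526, 0.0235], 0.72)]
side red_hanger_seat [([0.4327, -0.2539, 0.1513], 0.62), ([0.4353, -0.2526, 0.0282], 0.52)]
side red_hanger_peg [([0.4612, -0.2544, 0.1619], 0.89)]
side rail_mid [([0.6214, 0.1166, 0.2019], 0.73), ([0.4629, -0.2562, 0.1603], 0.49)]
side load_spot [([0.6212, 0.2377, 0.2243], 0.87)]
side home_spot [([0.611, -0.0299, 0.1744], 0.78)]
side gate_spot [([0.6231, 0.1852, 0.2124], 0.75)]
```

View pics/s2.png

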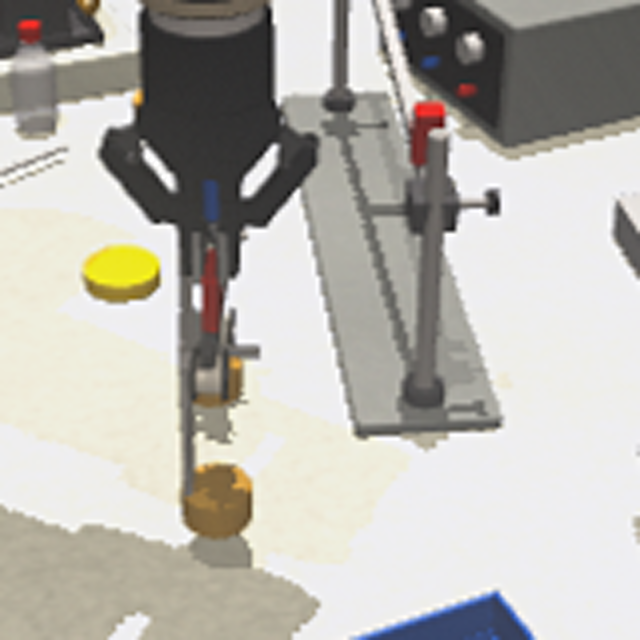

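```bash
cat > ov.py <<'E'
from h import *
yaw=-0.0393;O=np.array([.618,.117,0]);c,s=np.cos(yaw),np.sin(yaw);R=np.array([[c,-s,0],[s,c,0],[0,0,1]])
W=lambda P:(R@np.atleast_2d(P).T).T+O
if __name__=="__main__":
  out=[]
  for cam,(x0,y0,x1,y1),k in(("scene",(190,160,305,345),3.2),("side",(250,85,330,255),3.4)):
    im=eyes.get_image(cam);p=cv2.cvtColor(im["pixels"][y0:y1,x0:x1],cv2.COLOR_RGB2BGR)
    p=cv2.resize(p,None,fx=k,fy=k,interpolation=cv2.INTER_CUBIC)
    def line(A,col):
        q=(proj(im,W(A))-[x0,y0]+.5)*k
        cv2.polylines(p,[np.round(q).astype(np.int32)],False,col,1,cv2.LINE_AA)
    e=.055;f=.27;line([[-e,-f,.012],[e,-f,.012],[e,f,.012],[-e,f,.012],[-e,-f,.012]],(0,0,255))
    t=np.tan(np.radians(10))
    for h,col in((-.03,(255,0,0)),(0,(0,255,0)),(.03,(255,0,255))):
        line([[0,-.2,.2-.2*t+h],[0,.06,.2+.06*t+h]],col)
        line([[-.005,.1,.2+.1*t+h],[.005,.1,.2+.1*t+h]],col)
        line([[0,.1,.2+.1*t+h],[0,.218,.2+.218*t+h]],col)
    out.append(p)
  H=max(p.shape[0] for p in out);cv2.imwrite("pics/ov1.png",np.hstack([cv2.copyMakeBorder(p,0,H-p.shape[0],0,5,cv2.BORDER_CONSTANT) for p in out]))
  for cm in("scene","side"):
    print([(np.round(d["at"],4).tolist(),round(d["confidence"],2)) for d in eyes.recognise(cm,"gate")[:2]])
E
python3 ov.py
```

```text
[]
[([0.6602, 0.1809, 0.2523], 0.61)]
```

View pics/ov1.png

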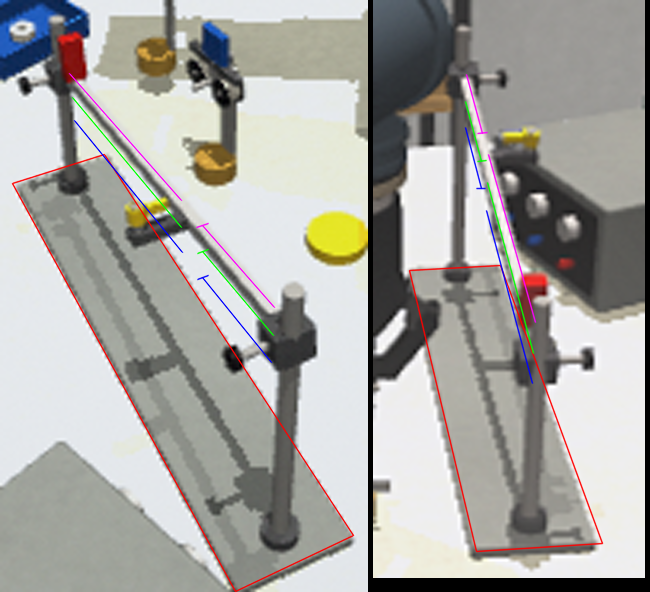

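The plate outline fits well. The rail lies between the green (0) and magenta (+30 mm) lines, so I'll read brightness profiles for a finer value.

Run:
```python
from ov import *
t=np.tan(np.radians(10))
hs=np.arange(-.02,.045,.003)
print("h  ",*(hs*1e3).astype(int))
for cam,ys in(("scene",(-.1,-.05,.12,.15,.19)),("side",(.12,.15,0,-.05,-.1))):
  im=eyes.get_image(cam);g=cv2.cvtColor(im["pixels"],cv2.COLOR_RGB2GRAY).astype(np.float32)
  for y in ys:
    q=proj(im,W([[0,y,.2+y*t+h] for h in hs])).astype(np.float32)
    v=cv2.remap(g,q[:,0].copy(),q[:,1].copy(),cv2.INTER_LINEAR).ravel()
    l=proj(im,W([[-.005,y,.2+y*t],[.005,y,.2+y*t],[0,y,.2+y*t],[0,y,.21+y*t]]))
    print(cam,y,v.astype(int),"width",(l[1]-l[0]).round(1),"10mm up",(l[3]-l[2]).round(1))
```

```text
h   -20 -17 -14 -11 -8 -5 -2 0 3 6 9 12 15 18 21 24 27 30 33 36 39 42
scene -0.1 [191 224 229 230 230 230 230 221 206 184 149 113 102 118 164 206 218 221
 220 221 225 227] width [-3.1  1. ] 10mm up [-0.2 -2.5]
scene -0.05 [231 232 231 232 232 231 229 226 191 147 116 100  93 121 162 202 220 222
 222 223 224 225] width [-3.2  1. ] 10mm up [-0.2 -2.6]
scene 0.12 [232 232 232 232 232 232 231 220 176 119  93  89 109 159 207 215 215 216
 219 223 230 232] width [-3.5  1.3] 10mm up [-0.  -2.8]
scene 0.15 [232 232 232 232 232 232 232 213 169 121  91  88 114 166 200 215 217 217
 220 224 228 231] width [-3.6  1.3] 10mm up [ 0.  -2.8]
scene 0.19 [232 232 232 231 232 230 230 210 156 110  92  94 111 177 208 219 220 220
 222 225 231 231] width [-3.7  1.4] 10mm up [ 0.1 -2.8]
side 0.12 [221 206 188 179 174 171 163 169 179 190 199 223 226 228 230 231 231 215
 210 203 192 179] width [ 2.8 -0.1] 10mm up [ 0.1 -2.7]
side 0.15 [230 214 187 149 122 124 133 142 170 179 206 221 223 226 228 231 226 218
 214 198 173 131] width [ 2.8 -0.1] 10mm up [ 0.1 -2.7]
side 0 [154 128  96  86 105 136 150 200 214 221 226 231 239 238 232 231 224 209
 189 172 164 120] width [ 3.  -0.1] 10mm up [ 0.1 -2.8]
side -0.05 [196 190 177 161 147 132 167 176 209 225 228 233 235 241 240 226 209 193
 176 146  91  85] width [ 3.1 -0.1] 10mm up [ 0.1 -2.9]
side -0.1 [168 161 135 139 150 165 186 212 218 224 229 234 235 235 234 230 225 208
 165 149 112  87] width [ 3.2 -0.2] 10mm up [ 0.1 -2.9]
```

```bash
python3 -m handwheel '[[0,0,3,0,0,0],[-1,0,7,0,0,0],[-2,0.5,11,0,0,0],[-3.5,1.5,15,0,0,0],[-5,4,18,0,0,0],[-5.5,8,19.5,0,0,0],[-5.5,12.5,19.5,0,0,0],[-5.5,17,19.5,0,0,0],[-4,21.5,19.5,0,0,0],[-2,26,19.5,0.03,0,0.03],[1,30.5,19,0.06,-0.007,0.06],[4,35,17.5,0.1,-0.012,0.09],[6.5,39.5,16,0.13,-0.016,0.12],[8.5,43.5,14.5,0.155,-0.019,0.145],[9.8,46.5,13,0.1738,-0.0209,0.1607],[10.4,48.2,11.7,0.1738,-0.0209,0.1607],[10.4,48.2,11.5,0.1738,-0.0209,0.1607],[10.4,48.2,11.5,0.1738,-0.0209,0.1607]]'
python3 - <<'E'
from h import *
from scipy.spatial.transform import Rotation as Ro
save("wrist","w3",scale=1.2)
for c in("side","scene"):
  eyes.get_image(c)
  for t in["red_hanger","red_hanger_seat","red_hanger_peg","load_spot"]:
    print(c,t,[(np.round(d["at"],4).tolist(),round(d["confidence"],2)) for d in eyes.tip_of(c,t)[:2]])
o=manip.observe();print(o["time_s"],o["tool_pos"],o["orientation"],o["force"],o["width"]);print(Ro.from_euler("xyz",o["orientation"]).as_matrix().round(4))
E
```

```text
time_s: 10.07
tool_pos: [0.5398, 0.2295, 0.3191]
orientation: [-2.967, -0.0, -0.039]
force: [-0.8, 1.3, -2.6]
width: 0.0073
side red_hanger [([0.5383, 0.2569, 0.1456], 0.84), ([0.4429, 0.3638, -0.0029], 0.24)]
side red_hanger_seat [([0.5403, 0.2368, 0.2657], 0.92)]
side red_hanger_peg [([0.5656, 0.2371, 0.2816], 0.93), ([0.5578, -0.466, -0.0052], 0.35)]
side load_spot [([0.6194, 0.2382, 0.2221], 0.89)]
scene red_hanger [([0.5462, 0.2603, 0.1471], 0.65)]
scene red_hanger_seat [([0.539, 0.2375, 0.2662], 0.93)]
scene red_hanger_peg [([0.5712, 0.2344, 0.2763], 0.92)]
scene load_spot [([0.6216, 0.2383, 0.2167], 0.8)]
10.625 [0.53992899 0.23024141 0.31865422] [-2.96672253e+00 -1.12179931e-04 -3.89537232e-02] [-0.26541042 -0.52944672 -1.96218382] 0.0072756230747406635
[[ 9.992e-01 -3.830e-02  6.900e-03]
 [-3.890e-02 -9.840e-01  1.738e-01]
 [ 1.000e-04 -1.740e-01 -9.847e-01]]
```

View pics/w3.png

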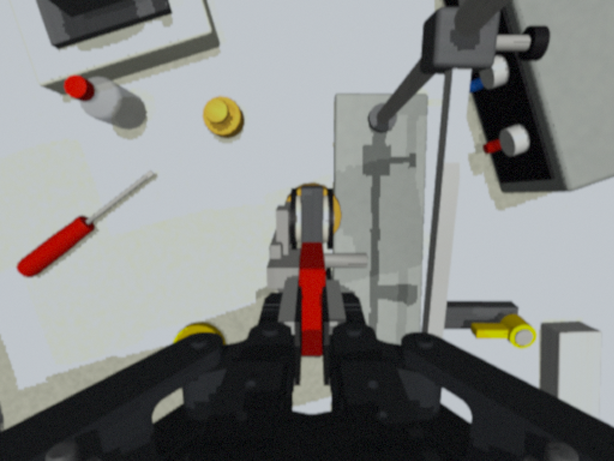

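The hanger hangs upright in the jaws (tab 312,300), peg pointing right to the rail at about (440,200), with the gate at (500,330). I'll check the rail's sideways position in this view.

Run:
```python
from ov import *
t=np.tan(np.radians(10))
im=eyes.get_image("wrist");g=cv2.cvtColor(im["pixels"],cv2.COLOR_RGB2GRAY).astype(np.float32)
xs=np.arange(-.022,.0221,.002);print((xs*1e3).astype(int))
for h in(.0235,):
  for y in(.1,.12,.15,.18):
    q=proj(im,W([[x,y,.2+y*t+h] for x in xs])).astype(np.float32)
    print(y,q[11].round(),cv2.remap(g,q[:,0].copy(),q[:,1].copy(),cv2.INTER_LINEAR).ravel().astype(int), (proj(im,W([[0,y,.21+y*t+h]]))[0]-q[11]).round(2),(q[12]-q[11]).round(2))
```

```text
[-22 -19 -17 -15 -13 -11  -9  -7  -5  -3  -1   0   2   4   6   8  10  12
  14  16  18  20  22]
0.1 [369. 231.] [159 160 160 160 161 192  82  67 158 178 178 179 178 192 196 195 196 196
 196 195 196 196 196] [4.62 2.78] [2.65 0.  ]
0.12 [372. 205.] [145 144 145 143 182 191  97  65 150 179 180 179 180 190 196 196 196 196
 197 196 195 196 196] [4.83 1.74] [2.7 0. ]
0.15 [376. 164.] [145 148 159 171 196 195  99  65 144 182 183 182 182 190 196 196 196 196
 196 196 196 196 194] [ 5.18 -0.02] [2.8 0. ]
0.18 [380. 121.] [157 158 153 194 196 196 118  68 142 196 196 196 196 196 196 196 183 147
 141  86  41  41  39] [ 5.57 -2.05] [2.9 0. ]
```

```bash
python3 -m handwheel '[[1.5,0,0,0,0,0],[3.5,-0.1,0,0,0,0],[5.5,-0.2,0,0,0,0],[7.2,-0.3,0,0,0,0],[8.1,-0.3,0,0,0,0],[8.1,-0.3,0,0,0,0],[8.1,-0.3,-0.4,0,0,0],[8.1,-0.3,-0.8,0,0,0],[8.1,-0.3,-0.8,0,0,0],[8.1,-0.3,-0.8,0,0,0]]'
python3 - <<'E'
from h import *
a=save("wrist","w4");b=save("scene","s4")
A=cv2.imread("pics/w4.png")[90:290,160:400];B=cv2.imread("pics/s4.png")[150:290,190:310]
A=cv2.resize(A,None,fx=1.7,fy=1.7,interpolation=2);B=cv2.resize(B,None,fx=3,fy=3,interpolation=2)
H=max(len(A),len(B));cv2.imwrite("pics/m4.png",np.hstack([cv2.copyMakeBorder(p,0,H-len(p),0,0,0) for p in(A,B)]))
for c in("side","scene","wrist"):
  eyes.get_image(c)
  for t in["red_hanger_seat","red_hanger_peg"]:
    print(c,t,[(np.round(d["at"],4).tolist(),round(d["confidence"],2)) for d in eyes.tip_of(c,t)[:1]])
o=manip.observe();print(o["time_s"],o["tool_pos"],o["force"],o["ft_torque"])
E
```

```text
time_s: 11.92
tool_pos: [0.6209, 0.2273, 0.3107]
orientation: [-2.967, -0.0, -0.039]
force: [-0.1, 0.4, -3.3]
width: 0.0072
side red_hanger_seat [([0.6197, 0.2358, 0.2589], 0.57)]
side red_hanger_peg [([0.6486, 0.2323, 0.2712], 0.9)]
scene red_hanger_seat [([0.6204, 0.2369, 0.2601], 0.86)]
scene red_hanger_peg [([0.651, 0.2323, 0.27], 0.85)]
wrist red_hanger_seat [([0.6177, 0.2355, 0.2585], 0.67)]
wrist red_hanger_peg [([0.6517, 0.231, 0.2721], 0.91)]
12.475 [0.62092824 0.22727056 0.31058103] [ 0.62311514  0.60339834 -2.51466078] [-0.2023329   0.00881524  0.05302657]
```

View pics/m4.png

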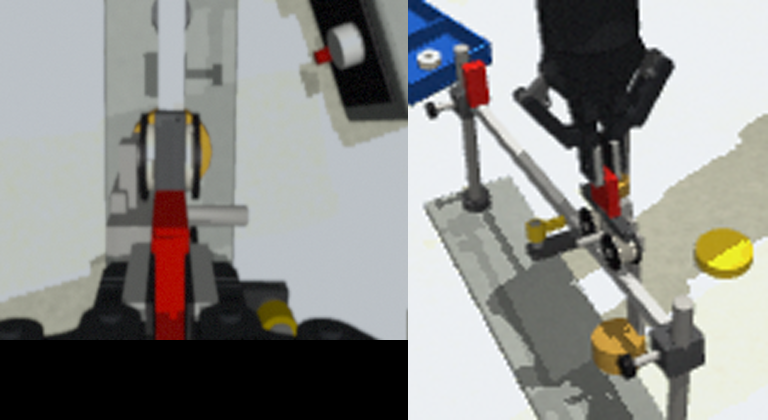

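```bash
python3 -m handwheel '[[0.05,0,-0.3,0,0,0],[0.05,0,-0.6,0,0,0],[0.05,0,-0.7,0,0,0],[0.05,0,-0.7,0,0,0]]'; python3 -m handwheel '[[0,0,-0.1,0,0,0],[0,0,-0.2,0,0,0],[0,0,-0.2,0,0,0]]';  python3 -m handwheel '[[0,0,-0.1,0,0,0],[0,0,-0.2,0,0,0],[0,0,-0.2,0,0,0]]'
```

```text
time_s: 12.98
tool_pos: [0.6214, 0.2273, 0.3034]
orientation: [-2.967, 0.0, -0.039]
force: [-0.2, -0.1, -3.4]
width: 0.0071
time_s: 13.35
tool_pos: [0.6214, 0.2273, 0.3015]
orientation: [-2.967, 0.0, -0.039]
force: [-0.3, -0.3, -2.1]
width: 0.0072
time_s: 13.72
tool_pos: [0.6214, 0.2273, 0.2995]
orientation: [-2.967, 0.0, -0.039]
force: [-0.5, -0.7, -2.9]
width: 0.0074
```

```bash
python3 -m handwheel '[[0,0,-0.1,0,0,0],[0,0,-0.1,0,0,0],[0,0,-0.1,0,0,0]]'; python3 -m handwheel '[[0,0,-0.1,0,0,0],[0,0,-0.1,0,0,0],[0,0,-0.1,0,0,0]]'
```

```text
time_s: 14.1
tool_pos: [0.6216, 0.2273, 0.299]
orientation: [-2.966, -0.001, -0.039]
force: [-0.2, 0.1, 1.8]
width: 0.0075
time_s: 14.48
tool_pos: [0.6218, 0.2273, 0.2989]
orientation: [-2.966, -0.002, -0.039]
force: [-0.9, -1.5, 7.6]
width: 0.0072
```

```bash
python3 -m handwheel '[[0,0,-0.1,0,0,0],[0,0,-0.1,0,0,0],[0,0,-0.1,0,0,0]]'
```

```text
time_s: 14.85
tool_pos: [0.6221, 0.2273, 0.2988]
orientation: [-2.966, -0.004, -0.039]
force: [-1.2, -3.6, 11.9]
width: 0.0075
```

```bash
python3 -m handwheel '[[0,0,0.1,0,0,0],[0,0,0.15,0,0,0],[0,0,0.15,0,0,0]]'
python3 - <<'E'
from h import *
save("wrist","w5");save("scene","s5");save("side","sd5")
A=cv2.imread("pics/w5.png")[90:210,200:320];B=cv2.imread("pics/s5.png")[185:255,225:295];C=cv2.imread("pics/sd5.png")[90:180,250:320]
cv2.imwrite("pics/m5.png",np.hstack([cv2.resize(p,(int(p.shape[1]*400/len(p)) if i else 250,400),interpolation=2)[:, :300] for i,p in enumerate((A[:,20:95],B,C))]))
o=manip.observe();print(o["force"],o["ft_torque"],o["tool_pos"])
E
```

```text
time_s: 15.22
tool_pos: [0.6217, 0.2273, 0.2989]
orientation: [-2.966, -0.001, -0.039]
force: [-0.7, -2.0, 6.7]
width: 0.0072
[-1.31528419 -1.42874196  6.92593686] [-0.15900455  0.16761801  0.08120351] [0.62171287 0.22731779 0.29891716]
```

View pics/m5.png

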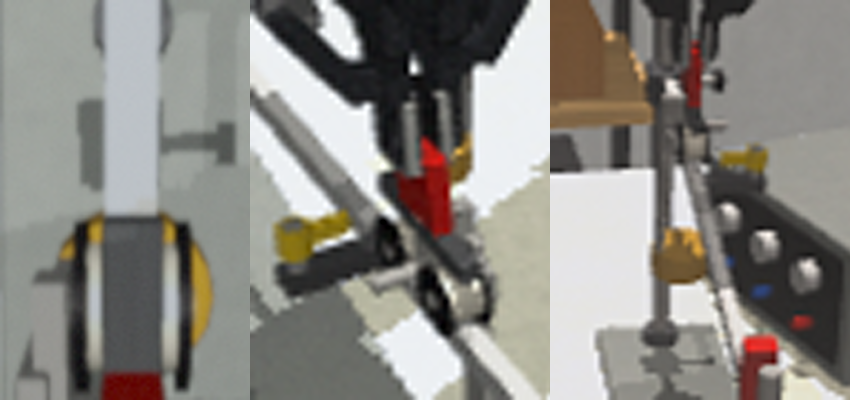

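The wheels straddle the rail centrally (rail 103–160, flanges 70–192 in the left panel) and the force shows contact. I'll ease off to a light load, let it rest, then go down slope.

```bash
python3 -m handwheel '[[0,0,0.1,0,0,0],[0,0,0.1,0,0,0],[0,0,0.1,0,0,0],[0,0,0.1,0,0,0]]'
python3 -m handwheel '[[-0.01,-0.3,-0.053,0,0,0],[-0.03,-0.7,-0.123,0,0,0],[-0.04,-1.1,-0.194,0,0,0],[-0.06,-1.5,-0.264,0,0,0],[-0.07,-1.9,-0.335,0,0,0],[-0.09,-2.3,-0.406,0,0,0],[-0.11,-2.7,-0.476,0,0,0],[-0.12,-3.1,-0.547,0,0,0],[-0.14,-3.5,-0.617,0,0,0],[-0.14,-3.5,-0.617,0,0,0],[-0.14,-3.5,-0.617,0,0,0]]'
```

```text
time_s: 15.88
tool_pos: [0.6214, 0.2273, 0.299]
orientation: [-2.967, 0.0, -0.039]
force: [0.1, -0.7, 1.4]
width: 0.0073
time_s: 17.25
tool_pos: [0.6201, 0.1918, 0.2933]
orientation: [-2.967, -0.001, -0.039]
force: [-1.3, -2.2, 5.8]
width: 0.0076
```

```bash
python3 -m handwheel '[[-0.01,-0.3,0,0,0,0],[-0.02,-0.6,-0.05,0,0,0],[-0.04,-0.9,-0.10,0,0,0],[-0.05,-1.2,-0.16,0,0,0],[-0.06,-1.5,-0.21,0,0,0],[-0.07,-1.8,-0.26,0,0,0],[-0.08,-2.1,-0.32,0,0,0],[-0.1,-2.5,-0.39,0,0,0]]'
python3 - <<'E'
from h import *
o=manip.observe();print(o["force"],o["ft_torque"],o["tool_pos"])
eyes.get_image("scene")
for t in["red_hanger_seat","red_hanger_peg"]:
    print(t,[(np.round(d["at"],4).tolist(),round(d["confidence"],2)) for d in eyes.tip_of("scene",t)[:1]])
E
```

```text
time_s: 18.25
tool_pos: [0.6188, 0.1673, 0.289]
orientation: [-2.966, 0.0, -0.039]
force: [-0.6, 5.1, -0.6]
width: 0.0074
[-0.58251364  5.06211797 -0.59960598] [1.04468089 0.13800452 0.17967112] [0.61882295 0.16730483 0.28898783]
red_hanger_seat [([0.6169, 0.177, 0.2394], 0.68)]
red_hanger_peg [([0.6494, 0.172, 0.2497], 0.91)]
```

```bash
python3 -m handwheel '[[-0.01,-0.3,-0.08,0,0,0],[-0.02,-0.6,-0.14,0,0,0],[-0.04,-0.9,-0.19,0,0,0],[-0.05,-1.2,-0.25,0,0,0],[-0.06,-1.5,-0.30,0,0,0],[-0.07,-1.8,-0.35,0,0,0],[-0.08,-2.1,-0.40,0,0,0],[-0.1,-2.4,-0.45,0,0,0],[-0.11,-2.7,-0.5,0,0,0],[-0.11,-2.7,-0.5,0,0,0],[-0.11,-2.7,-0.5,0,0,0]]'
python3 - <<'E'
from h import *
o=manip.observe();print(o["force"],o["ft_torque"],o["tool_pos"],o["orientation"])
save("scene","s6",crop=(190,150,310,290),scale=4)
for t in["red_hanger_seat","red_hanger_peg"]:
    print(t,[(np.round(d["at"],4).tolist(),round(d["confidence"],2)) for d in eyes.tip_of("scene",t)[:1]])
E
```

```text
time_s: 19.77
tool_pos: [0.6179, 0.1404, 0.2837]
orientation: [-2.967, 0.0, -0.039]
force: [-0.6, -0.5, -2.3]
width: 0.0073
[-0.5552334  -0.48964489 -2.29130302] [-0.22262568  0.05491426  0.01070086] [0.61787872 0.14035724 0.28373536] [-2.96680395e+00  3.45281907e-04 -3.88789735e-02]
red_hanger_seat [([0.6168, 0.151, 0.2346], 0.72)]
red_hanger_peg [([0.6472, 0.1426, 0.2409], 0.84)]
```

View pics/s6.png

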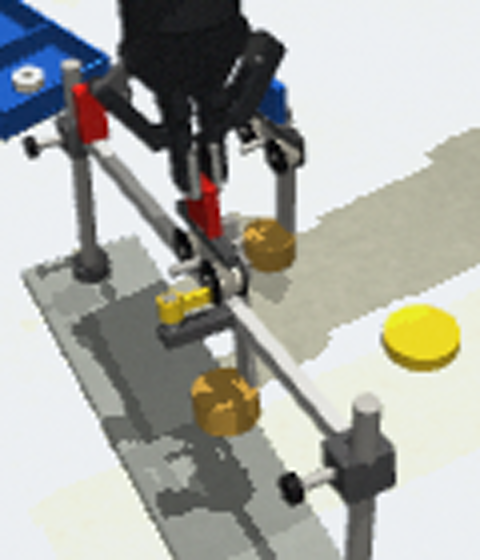

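The peg is past and the gate (185,303) has sprung back closed. The rail load is light now, so I'll lower a touch before letting go.

```bash
python3 -m handwheel '[[0,0,-0.05,0,0,0],[0,0,-0.05,0,0,0],[0,0,-0.05,0,0,0]]';python3 -m handwheel '[[0,0,-0.05,0,0,0],[0,0,-0.05,0,0,0],[0,0,-0.05,0,0,0]]'; python3 -c "
from h import *
o=manip.observe();print(o['force'],o['ft_torque'],o['tool_pos'])"
```

```text
time_s: 20.3
tool_pos: [0.6179, 0.1403, 0.2836]
orientation: [-2.967, -0.0, -0.039]
force: [-0.5, -0.2, -1.5]
width: 0.0075
time_s: 20.68
tool_pos: [0.6181, 0.1403, 0.2835]
orientation: [-2.967, -0.001, -0.039]
force: [-0.5, -1.9, 4.9]
width: 0.0072
[-0.54762314 -1.85856947  4.94026902] [-0.10729663  0.20318541  0.011225  ] [0.61810944 0.14027203 0.28350936]
```

```bash
python3 -m handwheel '[[0,0,0.04,0,0,0],[0,0,0.04,0,0,0]]'; python3 -m handwheel '[[0,0,0,0,0,0],[0,0,0,0,0,0],[0,0,0,0,0,0],[0,0,0,0,0,0],[0,0,0,0,0,0],[0,0,0,0,0,0]]' 0
python3 - <<'E'
from h import *
save("scene","s7")
for t in["red_hanger_seat","red_hanger_peg"]:
    print(t,[(np.round(d["at"],4).tolist(),round(d["confidence"],2)) for d in eyes.tip_of("scene",t)[:2]])
E
```

```text
time_s: 20.92
tool_pos: [0.618, 0.1403, 0.2835]
orientation: [-2.967, -0.0, -0.039]
force: [-0.9, -0.5, 3.8]
width: 0.0072
time_s: 21.68
tool_pos: [0.6179, 0.1403, 0.2834]
orientation: [-2.967, -0.0, -0.039]
force: [0.3, -0.4, 0.4]
width: 0.085
red_hanger_seat [([0.6127, 0.0852, 0.2205], 0.7)]
red_hanger_peg [([0.6474, 0.0789, 0.2278], 0.64), ([0.3241, 0.3804, -0.0006], 0.19)]
```

It is rolling by itself. I'll lift clear and wait.

```bash
python3 -m handwheel '[[0,0.2,2,0,0,0],[0,0.5,5,0,0,0],[0,1,9,0,0,0],[-1,1.5,13,0,0,0],[-2,2,16,0,0,0],[-2,2,16,0,0,0],[-2,2,16,0,0,0],[-2,2,16,0,0,0],[-2,2,16,0,0,0],[-2,2,16,0,0,0],[-2,2,16,0,0,0],[-2,2,16,0,0,0],[-2,2,16,0,0,0],[-2,2,16,0,0,0],[-2,2,16,0,0,0],[-2,2,16,0,0,0]]'
python3 - <<'E'
from h import *
from ov import W
for k in range(2):
  a=save("scene","s8",crop=(160,130,310,320),scale=3);eyes.get_image("side")
  for c in("scene","side"):
   for t in["red_hanger_seat","red_hanger","red_hanger_peg","blue_hanger","tape","weight","oil","tray"]:
    print(c,t,[(np.round(d["at"],4).tolist(),round(d["confidence"],2)) for d in eyes.tip_of(c,t)[:1]])
print(manip.observe()["time_s"],"home",W([0,-.148,.174+.0245]))
E
```

```text
time_s: 23.82
tool_pos: [0.5979, 0.1603, 0.4434]
orientation: [-2.967, -0.0, -0.039]
force: [0.0, -0.1, 0.3]
width: 0.085
scene red_hanger_seat [([0.6099, -0.0319, 0.2006], 0.93)]
scene red_hanger [([0.6122, -0.0096, 0.0802], 0.76)]
scene red_hanger_peg [([0.6391, -0.0346, 0.2098], 0.74)]
scene blue_hanger [([0.4539, -0.0749, 0.0017], 0.58)]
scene tape [([0.3894, 0.086, -0.0006], 0.81)]
scene weight [([0.4428, 0.3662, -0.0019], 0.65)]
scene oil [([0.3221, 0.382, -0.0036], 0.86)]
scene tray [([0.5615, -0.4676, 0.0015], 0.93)]
side red_hanger_seat [([0.6096, -0.0327, 0.1996], 0.89)]
side red_hanger [([0.6084, -0.0144, 0.0751], 0.61)]
side red_hanger_peg [([0.637, -0.0346, 0.2113], 0.6)]
side blue_hanger [([0.4547, -0.0723, 0.0021], 0.57)]
side tape [([0.6094, -0.0403, 0.2569], 0.63)]
side weight [([0.4427, 0.366, -0.002], 0.69)]
side oil [([0.3235, 0.3797, 0.0009], 0.76)]
side tray [([0.3901, 0.0831, 0.0028], 0.64)]
scene red_hanger_seat [([0.6086, -0.0298, 0.2023], 0.77)]
scene red_hanger [([0.6147, -0.0118, 0.0785], 0.56)]
scene red_hanger_peg [([0.6428, -0.033, 0.209], 0.62)]
scene blue_hanger [([0.4531, -0.0771, 0.0013], 0.86)]
scene tape [([0.389, 0.0844, -0.0003], 0.53)]
scene weight [([0.4407, 0.3625, -0.0006], 0.49)]
scene oil [([0.3217, 0.3798, 0.0005], 0.92)]
scene tray [([0.562, -0.4632, 0.0022], 0.63)]
side red_hanger_seat [([0.6113, -0.03, 0.1995], 0.8)]
side red_hanger [([0.6103, -0.0147, 0.0756], 0.84)]
side red_hanger_peg [([0.6392, -0.0319, 0.2126], 0.6)]
side blue_hanger [([0.4541, -0.0743, 0.0001], 0.69)]
side tape [([0.3898, 0.0828, 0.0008], 0.5)]
side weight [([0.4423, 0.3663, 0.0024], 0.5)]
side oil [([0.3232, 0.3816, 0.0002], 0.69)]
side tray [([0.5598, -0.4657, -0.0016], 0.83)]
25.625 home [[ 0.6121851  -0.03088572  0.1985    ]]
```

View pics/s8.png

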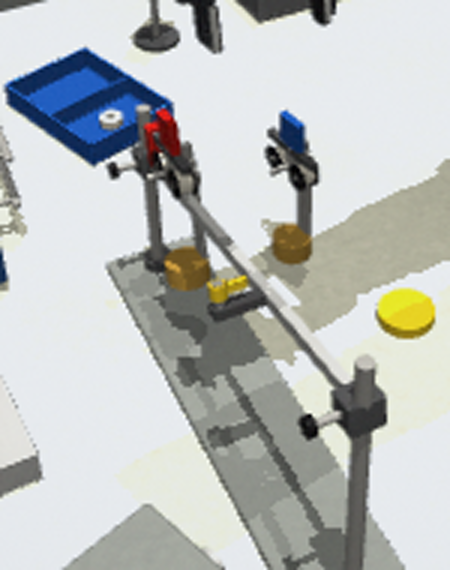

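The hanger hangs against the red stop (around 175,150), the gate (228,290) is closed, and the bystanders have not moved.

```bash
python3 -c "
from rig import manip
print(manip.job_done())"
```

```text
the job is handed in; nothing more can be done
None
```

The red hanger was set on the rail, eased through the gate, let go just past it, and rolled by itself to the red stop. I handed the job in at about 26 s of the 70 s allowed.

- **Setting down:** I lowered it at y 120 mm with the hook open towards the gate. I kept hold until the force showed it resting there. The rail turned out about 25 mm above its middle setting. The hardest press was about 15 N, briefly while feeling for the rail, and I then eased it off to about 4 N.
- **Through the gate:** With the gripper still holding it, the gate pushed back with about 5 N and sprung closed once the peg was past. I let go at about y 33 mm with both wheels carrying.
- **Last checks:** The detectors put the seat point at about (0.610, -0.031, 0.200), against about (0.612, -0.031, 0.199) expected at the stop. It stayed the same over repeated pictures.
- **Everything else:** The blue hanger, tape, weight, oil and tray are where they were, within the detectors' accuracy. The gripper is clear of everything, with no force on it.
- **Disagreements:** In the last round, two of the side camera's first detections were wrong: it labelled the red hanger as the tape and the tape as the tray. The repeat and the scene camera gave the right places. No check failed.

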